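Unlock the label dispenser and hold its feed dial on the third click

TASK

The label dispenser's feed dial is locked: take the blue driver from its wooden stand, use it to turn the slotted brass lock screw a quarter turn clockwise, as far as it goes, so that its red bar swings out of the dial's way, and stand the driver fully back in its stand. Then turn the feed dial clockwise from rest, counting three clicks, never letting it run on towards the fourth, and finish while still gripping it there against its return spring: the program ends with the dial held on the third stop. Turn the screw only with the driver, not with the fingers, and leave everything else on the table where it is.

Things in the scene. Friction and masses are not known exactly. Their poses are not given: they have to be found in the camera images.
- dispenser: Grey label dispenser, fixed, 150 mm (x) by 290 mm (y, -135 to +155) by 45 mm high; origin on the table, z up. In its frame: dial axis at (0, -80) mm, lock screw axis at (0, -5) mm, white label roll with orange bands between blue cheeks at y 50 to 150 mm, top 153 mm above the table. An arc of six white ticks beside the dial marks its stops, the long one the rest position.
- dial_grip (a point): Point on the dial's axis at the height to grip, 79 mm above the table; turns with the dial, z up. Steel disc 60 mm across, top 54 mm above the table, with a black bar grip on it 46 mm long (along the point's x), 14 mm wide, up to 88 mm above the table; white pointer line on its +x half. A steel lug on the disc, out to 43 mm radius on its -x, +y side, meets the end of the screw's red bar.
- dial (a joint): Dial angle, rad, growing CLOCKWISE from above. 0 = rest, against an end stop, bar grip along the dispenser's x; stops 1 to 5 at 0.419, 0.838, 1.257, 1.676, 2.094. A spring (0.05 N m at rest, 0.075 at stop 3) returns it to 0 when let go; the detents add up to 0.03 N m just past each stop and take off as much just before the next. Locked, the lug meets the red bar within 0.1.
- screw_slot (a point): Centre of the lock screw's top, 60 mm above the table; turns with it, z up. Captive brass head 24 mm across; slot 5 mm wide, 19 mm long, open at both ends, 7 mm deep (floor 53 mm above the table), along the point's y. A red bar 10 mm wide, low on the head (top 53 mm above the table), reaches 59 mm from the axis along the point's -y.
- lockscrew (a joint): Lock screw angle, rad, growing CLOCKWISE from above: 0 = fully locked, the red bar's end in front of the dial's lug (slot and bar 0.532 rad clockwise of the dispenser's y axis); 1.65 = end stop, unlocked. Starts between 0 and 0.12. Turning friction 0.08 N m; it stays where it is left.
- driver: Loose upright driver, 101 mm long, 60 to 120 g. Origin at the blade's tip, z up to the handle. Blade 12 mm wide (x), 3 mm thick (y), 14 mm long; square shank 12 by 12 mm up to 46 mm; blue handle 22 mm (x) by 20 mm (y) from 46 to 101 mm with a yellow band. Starts in the stand, blade along the stand's x, tip 9 mm and handle 55 to 110 mm above the table.
- driver_grip (a point): Point on the driver's axis to grip, 71 mm above its tip, 25 mm above the handle's underside; axes as driver.
- stand: Wooden block fixed to the table, 80 mm (x) by 70 mm (y) by 55 mm high, with a vertical square through-hole 15.5 mm wide at its centre, sides along its x and y. Origin under the centre, on the table. The driver hangs in the hole with its handle's underside resting on the block's top.
- putty_knife: Bystander: putty knife with a blue handle, 200 mm, lying on the table between robot and dispenser; origin at its middle.
- spray: Bystander: teal bottle, 68 mm across, 190 mm tall; origin under its centre.
- roll_red: Bystander: red label roll, 84 mm across, 50 mm high; origin under its centre.
- roll_blue: Bystander: blue label roll, 84 mm across, 50 mm high; origin under its centre.
- roll_tape: Bystander: orange tape roll, 100 mm across, 48 mm high; origin under its centre.
- mug: Bystander: white mug, 80 mm across, 95 mm tall; origin under its centre.
- parts_box: Bystander: small open cardboard box 120 by 160 by 60 mm; origin under its centre.
There are look-alikes about, which are no part of the job. What is shaped like the stand but turquoise is not meant.

How it is judged:
On the way, in this order (a step that is already met when the one before it is completed fails the run):
1. the lock screw has been turned at least 1.3 rad clockwise, with the driver on it (value of joint lockscrew above 1.3 rad and distance between driver and screw_slot below 0.03 m), for 0.1 s.
2. the driver is fully back in its stand and let go (horizontal distance between driver and stand below 0.005 m and height (world z) of driver below 0.014 m and angle between driver's own z axis and vertical below 0.1 rad and contact force between the fingers and driver below 0.05 N), for 0.2 s.
3. the dial is gripped on the third stop (value of joint dial between 1.1067 and 1.4067 rad and contact force between the fingers and dial above 1 N), for 0.2 s.
At the end, for the whole second after the job is handed in: The fingers hold the dial at 1.257 rad (third stop) within 0.15 rad, at rest and with more than 1 N of contact; the lock screw stands beyond 1.3 rad; the driver hangs upright in its stand, axis within 5 mm of the stand's, tip less than 14 mm above the table (9 mm when seated) (all of step 3 and velocity of joint dial between -0.2 and 0.2 rad/s and value of joint lockscrew above 1.3 rad and horizontal distance between driver and stand below 0.005 m and height (world z) of driver below 0.014 m and angle between driver's own z axis and vertical below 0.1 rad); the arm keeps its last pose, push and grip.
It fails at once if the dial is turned on past the third stop (beyond 1.50 rad) (value of joint dial above 1.5 rad).
It fails at once if the fingers push the lock screw (contact force between the fingers and lockscrew above 1 N).
It fails at once if a bystander is moved by more than 20 mm (distance of any of putty_knife, spray, roll_red, roll_blue, roll_tape, mug, parts_box from where it was at the start of the episode above 0.02 m).
It also fails if it takes over 64 s, if anything falls off the work surface, if the arm or the gripper's body presses on something with over 40 N, if the wrist force passes 120 N, or if a joint passes its speed limit or range.

ROBOT

A 6-joint arm with a two-finger parallel gripper is mounted at the origin on the work surface. World frame = base frame: x ahead of the robot, y to its left, z up, the work surface at z = 0. Lengths are in m, angles in rad, forces in N, time in s.
With the tool pointing down it reaches from about 0.35 to 0.975 m from the base axis. Payload 4.9 kg.
Tool frame: the origin (TCP) lies at the very end of the fingers, on their centre line; the grasp point (between the pads) lies ctrl.grip_point_offset behind it (ctrl.grip_point_offset is the distance from the TCP to the grasp point, in m); z points along the fingers, y is the direction in which the jaws open and shut (so a half turn about z gives the same grasp; the last joint's range is limited). The gripper opens to 85 mm and grips with 20 to 120 N. Pads are 22 mm wide; open, the fingers measure 114 mm over their backs; the gripper's body (76 mm by 85 mm) begins 54 mm behind the grasp point. The pads swing forward as they close: fully open they stand 13 mm farther back than shut.
Start: joints at [1.176, 0.053, 1.613, -0, 1.476, -0.119], TCP at [0.17, 0.601, 0.231] pointing down, gripper open.
Joint ranges: [-3.01, 3.01], [-1.01, 2.22], [0.06, 2.58], [-1.02, 4.17], [0.09, 2.62], [-3.14, 3.14]. Speed limits (rad/s): [2.57, 2.57, 3.14, 3.14, 3.14, 3.14].

INTERFACE

Orientations are given as a rotation vector (axis times angle).
In Python, from station import ctrl gives the robot as it stands. The module is installed in compiled form; this text tells all that it offers.
- The arm moves only by the shell command python3 -m creep 'ROWS' [FORCE]. ROWS is JSON, a list of rows, each a list of 5 numbers: the closure in counts, from 0 (fully open) to 255 (shut), then the shift along the tool's x, y, z in mm, then the turn about the tool's z in rad. A call has 1 to 12 rows; each row is the pose to reach, as a shift and turn from the pose commanded when the call began, along the tool's axes at that moment; what a row does not reach only later rows make up. A row lasts 1/12 s, in which the tool goes at most 41.7 mm and 7.16 degrees, less where a joint would pass 70% of its speed; a pose out of reach is approached as far as the arm can. A call with a gripper value outside its range is refused whole. The fingers move at their own pace and stop on an object; FORCE is the grip in N (left out, the last holds). Time passes only in rows, so rows that repeat a pose let the fingers close. It gives the time, the measured TCP pose, the force and the opening at its end, in the units of the state.
- ctrl.get_obs(): the state, without advancing time (a new reading comes with each control period).
- ctrl.get_image(name): name is "scene" or "top"; returns the picture (384x512x3 uint8, red, green, blue); there is no depth.
- ctrl.calibration(name): a dict with "fx", "fy", "cx", "cy" (pixels), "R" (3x3) and "t" (3): a world point X has camera coordinates R X + t. Camera axes: x right, y down, z forward; pixel columns grow to the right and rows downward; lengths in m; the calibration is good to about 2 mm. A picture is of the moment at which its call begins. calibration takes no time and is no camera call.
- ctrl.finish_job(): hands the job in, once; it reports no verdict.
Trained networks look in the newest picture that a camera, given by its name, has taken for a name from the list of things; names that differ only in an ending like _2 or _b are one class to them, and where a whole thing is asked for, a point or a joint stands for the part that bears it (a point fixed in the world has none). Each returns a list of dicts, best first, with "conf" (0 to 1); they miss things now and then, are a little off and sometimes report something else, mostly with a low value. They report only what shows in the picture. A call takes as long as a camera call. They do not tell look-alikes from the thing itself.
- ctrl.boxes_of(camera, label): "rect" ([left, top, width, height] in pixels, round what is visible of it).
- ctrl.outline_of(camera, label): "mask" (384x512 bool, what is visible of it) and "rect" ([left, top, width, height] in pixels, round what is visible of it).
The state is a dict: "t": time; "q": joint angles; "dq": joint speeds; "effort": joint torques, N m; "tool_pos": TCP position; "tool_rot": TCP orientation; "contact_force": force on the tool from outside, world axes, zero at the start; "wrist_torque": the same for the moment, N m; "opening": finger opening in m.
Only numpy, scipy, OpenCV 4.12 (cv2) and the standard library are available. Lean on these libraries where they do the work, as an engineer would, in place of code of your own. Each camera call takes 0.05 s, during which the arm holds its last target. There are 200 camera calls.

## Working session

There is one attempt and no reset: what is moved stays moved. The work goes in short steps, Python scripts to look and compute and a shell command to move; the robot and the scene stay as the last step left them, time stands still between calls to the robot, and variables do not carry over. Pictures are saved under pics/ and viewed, about 8 in all and at most 12, crops included, and the job is handed in when it is done.

```bash
mkdir -p pics
python3 - <<'E'
from station import ctrl
import cv2,numpy as np
o=ctrl.get_obs()
print(o['t'],np.round(o['tool_pos'],3),np.round(o['tool_rot'],3),o['opening'],ctrl.grip_point_offset)
for n in("scene","top"):
    im=ctrl.get_image(n); cv2.imwrite(f'pics/{n}0.png',im[:,:,::-1])
    c=ctrl.calibration(n); print(n,c)
    for l in("dispenser","driver","stand","lockscrew","dial","screw_slot","putty_knife"):
        print(l,[(round(b['conf'],2),np.round(b['rect']).tolist()) for b in ctrl.boxes_of(n,l)][:3])
a=cv2.imread('pics/scene0.png');b=cv2.imread('pics/top0.png')
cv2.imwrite('pics/both.png',cv2.resize(np.hstack([a,b]),(800,300)))
E
```

```text
0.0 [0.17  0.601 0.23 ] [-4.320e-01 -3.111e+00  3.000e-03] 0.08530975146618416 0.0187
scene {'fx': 446.49227945209253, 'fy': 446.49227945209253, 'cx': 250.08104926537274, 'cy': 192.6639655753705, 'R': array([[-0.16773112,  0.98574987, -0.01278503],
       [ 0.74914268,  0.11901949, -0.65162843],
       [-0.64082097, -0.11887618, -0.75843057]]), 't': array([ 0.03480675, -0.35360825,  1.66741022])}
dispenser [(0.84, [183.0, 185.0, 106.0, 66.0])]
driver [(0.7, [333.0, 195.0, 12.0, 18.0])]
stand [(0.77, [318.0, 200.0, 36.0, 34.0]), (0.64, [318.0, 155.0, 32.0, 34.0])]
lockscrew [(0.71, [306.0, 247.0, 32.0, 30.0]), (0.7, [212.0, 207.0, 21.0, 16.0])]
dial [(0.69, [192.0, 206.0, 21.0, 20.0])]
screw_slot [(0.66, [190.0, 204.0, 25.0, 22.0]), (0.5, [320.0, 201.0, 34.0, 33.0]), (0.44, [218.0, 206.0, 17.0, 16.0])]
putty_knife [(0.75, [214.0, 144.0, 30.0, 46.0]), (0.7, [94.0, 142.0, 33.0, 60.0])]
top {'fx': 436.0147439311067, 'fy': 436.0147439311067, 'cx': 257.44523966492403, 'cy': 195.9309355276774, 'R': array([[ 0.01387078, -0.99969863,  0.02025466],
       [-0.98147529, -0.01748347, -0.19078937],
       [ 0.19108599, -0.01723305, -0.98142201]]), 't': array([0.02962733, 0.52038826, 1.52862375])}
dispenser [(0.64, [223.0, 150.0, 82.0, 52.0])]
driver [(0.57, [182.0, 184.0, 3.0, 7.0])]
stand [(0.89, [174.0, 223.0, 28.0, 26.0]), (0.81, [174.0, 175.0, 26.0, 29.0])]
lockscrew [(0.62, [263.0, 171.0, 15.0, 10.0])]
dial [(0.61, [279.0, 160.0, 16.0, 22.0])]
screw_slot [(0.56, [222.0, 149.0, 83.0, 53.0])]
putty_knife [(0.94, [273.0, 210.0, 18.0, 58.0])]
```

View pics/top0.png

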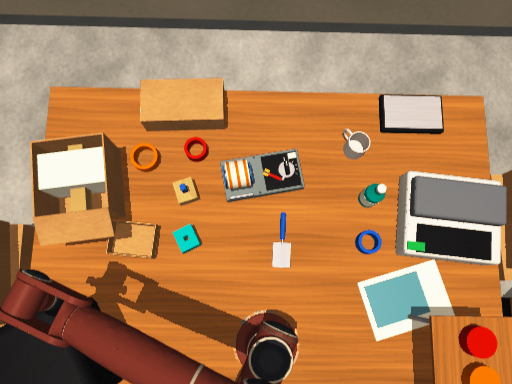

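View pics/scene0.png

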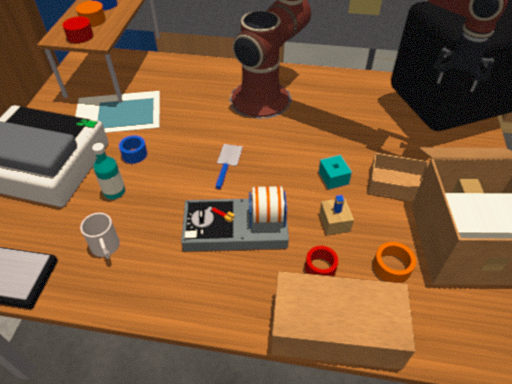

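The wooden stand with the blue driver is at top (185,190) / scene (337,215). The turquoise look-alike is at top (187,238) / scene (335,172). The dispenser is at top (262,175), with its dial to the right, towards −y. I'll fit poses on the masks and check them in a crop.

```bash
cat > h.py <<'E'
from station import ctrl
import cv2,numpy as np
from scipy.optimize import minimize
from scipy.spatial.transform import Rotation as Ro
C={n:ctrl.calibration(n) for n in("scene","top")}
def proj(n,X):
    c=C[n];P=np.atleast_2d(X)@c['R'].T+c['t'];return np.c_[c['fx']*P[:,0]/P[:,2]+c['cx'],c['fy']*P[:,1]/P[:,2]+c['cy']]
def ray(n,uv,z):
    c=C[n];d=c['R'].T@np.array([(uv[0]-c['cx'])/c['fx'],(uv[1]-c['cy'])/c['fy'],1]);o=-c['R'].T@c['t'];return o+d*(z-o[2])/d[2]
def place(p,L):
    c,s=np.cos(p[2]),np.sin(p[2]);L=np.atleast_2d(np.array(L,float));return np.c_[L[:,0]*c-L[:,1]*s+p[0],L[:,0]*s+L[:,1]*c+p[1],L[:,2]]
def box(x0,x1,y0,y1,z0,z1): return [(x,y,z) for x in(x0,x1) for y in(y0,y1) for z in(z0,z1)]
S=8
def sil(n,p,parts,crop):
    m=np.zeros((crop[3]*S,crop[2]*S),np.uint8)
    for L in parts:
        u=(proj(n,place(p,L))+.5-np.array(crop[:2]))*S
        cv2.fillConvexPoly(m,cv2.convexHull(u.astype(np.float32)).round().astype(np.int32),255)
    return cv2.resize(m,(crop[2],crop[3]),interpolation=cv2.INTER_AREA)/255.
def fit(masks,parts,p0s):
    cr={}
    for n,m in masks.items():
        x,y,w,h=cv2.boundingRect(m.astype(np.uint8));cr[n]=(max(x-8,0),max(y-8,0),w+16,h+16)
    def cost(p): return sum(np.abs(sil(n,p,parts,c)-masks[n][c[1]:c[1]+c[3],c[0]:c[0]+c[2]]).sum() for n,c in cr.items())
    r=[minimize(cost,p0,method='Nelder-Mead',options=dict(initial_simplex=np.array(p0)+np.vstack([np.zeros(3),np.diag([.01,.01,.15])]),xatol=1e-5,fatol=.01)) for p0 in p0s]
    return sorted([(q.fun,q.x) for q in r],key=lambda a:a[0])
E
python3 - <<'E'
from h import *
M={}
for n in C:
    im=ctrl.get_image(n)
    for l in("stand","dispenser","driver","dial","lockscrew"):
        o=ctrl.outline_of(n,l); print(n,l,[(round(a['conf'],2),a['rect']) for a in o])
        for a in o:
            x,y,w,h=a['rect']
            if l=="stand" and not (abs(y+h/2-(215 if n=="scene" else 190))<12): continue
            M.setdefault((n,l),a['mask'])
np.save('M.npy',M,allow_pickle=True)
st={n:(M[n,'stand']|M.get((n,'driver'),False)) for n in C}
x,y,_=ray('top',(186,189),.055)
parts=[box(-.04,.04,-.035,.035,0,.055),box(-.011,.011,-.01,.01,.055,.11)]
for r in fit(st,parts,[(x,y,a) for a in np.arange(-1.4,1.7,.4)])[:4]: print('stand',r)
a=np.linspace(0,2*np.pi,40)
roll=[(s*1,0,0) for s in ()]
x,y,_=ray('top',(262,175),.045)
parts=[box(-.075,.075,-.135,.155,0,.045),[(.05*np.cos(t),yy,.103+.05*np.sin(t)) for t in a for yy in(.05,.15)],[(.03*np.cos(t),-.08+.03*np.sin(t),.054) for t in a]]
for r in fit({n:M[n,'dispenser'] for n in C},parts,[(x,y,a) for a in(-.3,0,.3,2.8,3.14,3.4)])[:4]: print('disp',r)
out=[]
for n,c in(("top",(168,140,145,75)),("scene",(180,180,180,75))):
    im=ctrl.get_image(n)[:,:,::-1]
    for c in ([(215,145,94,62),(165,170,47,40)] if n=="top" else [(178,180,115,72),(312,190,47,48)]):
        k=im[c[1]:c[1]+c[3],c[0]:c[0]+c[2]]; out.append(cv2.resize(k,None,fx=300/c[3],fy=300/c[3],interpolation=cv2.INTER_CUBIC))
rows=[np.hstack(out[:2]),np.hstack(out[2:])];w=max(r.shape[1] for r in rows)
v=np.vstack([np.pad(r,((0,0),(0,w-r.shape[1]),(0,0))) for r in rows]);print(v.shape);cv2.imwrite('pics/crop1.png',v[:600,:800])
E
```

```text
scene stand [(0.71, [319.5, 199.2, 37.9, 32.0]), (0.67, [318.2, 155.4, 33.3, 33.7]), (0.67, [120.1, 137.2, 30.1, 27.9])]
scene dispenser [(0.71, [180.0, 184.1, 107.5, 68.1]), (0.33, [95.4, 139.7, 31.4, 59.9])]
scene driver [(0.54, [331.7, 194.9, 15.3, 20.4]), (0.39, [190.2, 205.1, 25.1, 19.3]), (0.25, [369.1, 153.0, 61.0, 47.4])]
scene dial [(0.7, [191.7, 208.0, 23.7, 17.0])]
scene lockscrew [(0.56, [212.5, 207.3, 19.9, 14.5])]
top stand [(0.81, [173.4, 175.7, 25.0, 28.8]), (0.69, [174.0, 225.4, 26.6, 26.0]), (0.16, [259.3, 169.1, 22.1, 10.8])]
top dispenser []
top driver []
top dial [(0.72, [278.0, 159.3, 17.6, 18.6])]
top lockscrew [(0.62, [262.4, 168.5, 15.0, 14.3])]
stand (np.float64(202.58823529411765), array([0.53714007, 0.30269825, 0.32027546]))
stand (np.float64(202.94117647058823), array([0.53772134, 0.30258533, 0.31464295]))
stand (np.float64(203.74901960784314), array([0.53792519, 0.3025728 , 0.30802824]))
stand (np.float64(203.95294117647057), array([0.53793118, 0.30306591, 0.31812764]))Traceback (most recent call last):
  File "<stdin>", line 20, in <module>
KeyError: ('top', 'dispenser')
```

```bash
cat > ov.py <<'E'
from h import *
def poly(im,n,P,c,k,col):
    u=(proj(n,P)+.5-np.array(c[:2]))*k; cv2.polylines(im,[u.round().astype(np.int32)],True,col,1)
def crop(im,c,k): return cv2.resize(np.ascontiguousarray(im[c[1]:c[1]+c[3],c[0]:c[0]+c[2],::-1]),None,fx=k,fy=k,interpolation=cv2.INTER_CUBIC)
E
python3 - <<'E'
from ov import *
M=np.load('M.npy',allow_pickle=True).item()
im={n:ctrl.get_image(n) for n in("scene","top")}
for _ in range(3):
    o=ctrl.outline_of("top","dispenser")
    if o and o[0]['conf']>.4: M['top','dispenser']=o[0]['mask'];break
    ctrl.get_image("top")
print(o and o[0]['rect'])
a=np.linspace(0,2*np.pi,40)
x,y,_=ray('top',(262,175),.045)
parts=[box(-.075,.075,-.135,.155,0,.045),[(.05*np.cos(t),yy,.103+.05*np.sin(t)) for t in a for yy in(.05,.15)],[(.023*np.cos(t),-.08+.02*np.sin(t),.088) for t in a]]
f=fit({n:M[n,'dispenser'] for n in C if (n,'dispenser') in M},parts,[(x,y,b) for b in(-.3,0,.3)])
for r in f[:2]: print('disp',r)
p=f[0][1]; s=(.5375,.3027,.317)
out=[]
for n,c,k in(("top",(215,145,94,62),5),("top",(165,170,47,40),7),("scene",(178,180,115,72),4),("scene",(312,190,47,48),6)):
    v=crop(im[n],c,k)
    sq=lambda q,h,w,z:place(q,[(-h,-w,z),(h,-w,z),(h,w,z),(-h,w,z)])
    poly(v,n,sq(s,.04,.035,.055),c,k,(0,255,0)); poly(v,n,sq(s,.011,.01,.11),c,k,(0,255,255))
    poly(v,n,place(p,[(-.075,-.135,.045),(.075,-.135,.045),(.075,.155,.045),(-.075,.155,.045)]),c,k,(0,255,0))
    poly(v,n,place(p,[(.03*np.cos(t),-.08+.03*np.sin(t),.054) for t in a]),c,k,(255,0,255))
    poly(v,n,place(p,[(.012*np.cos(t),-.005+.012*np.sin(t),.06) for t in a]),c,k,(255,255,0))
    out.append(v)
h=[max(out[0].shape[0],out[1].shape[0]),max(out[2].shape[0],out[3].shape[0])]
pad=lambda v,h:np.pad(v,((0,h-v.shape[0]),(0,0),(0,0)))
rows=[np.hstack([pad(q,hh) for q in pr]) for pr,hh in((out[:2],h[0]),(out[2:],h[1]))];w=max(r.shape[1] for r in rows)
v=np.vstack([np.pad(r,((0,0),(0,w-r.shape[1]),(0,0))) for r in rows]);print(v.shape);cv2.imwrite('pics/crop2.png',v[:600,:800])
for n in("top","scene"):
    for nm,P in(("screw",(0,-.005,.06)),("dial",(0,-.08,.088))): print(n,nm,proj(n,place(p,[P])))
E
```

```text
[222.9, 148.9, 84.2, 55.4]
disp (np.float64(447.21176470588233), array([0.60547873, 0.01488018, 0.20211616]))
disp (np.float64(447.9019607843137), array([0.60523906, 0.01505118, 0.1984114 ]))
(598, 799, 3)
top screw [[265.49641204 172.14784784]]
top dial [[286.33476414 166.53555702]]
scene screw [[229.11792019 215.43084711]]
scene dial [[200.94296324 210.04969698]]
```

View pics/crop2.png

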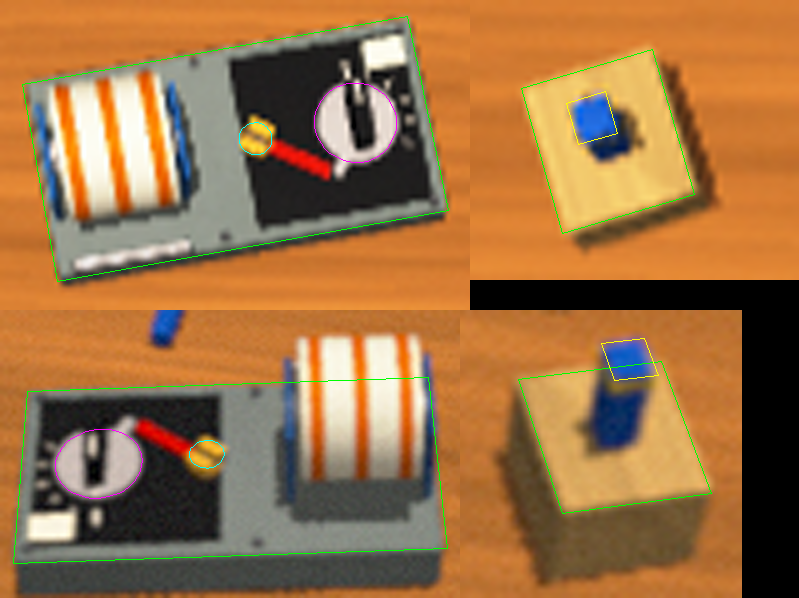

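The overlays fit. The wooden stand is at (0.537,0.303) with yaw 0.317, and it's the only one holding the blue driver. The dispenser is at (0.605,0.015) with yaw 0.20, and the dial and screw circles match.

```bash
cat > go.py <<'E'
from h import *
D=np.array([.6055,.0149,.201]);ST=np.array([.5375,.3027,.317])
W=lambda a:(a+np.pi)%(2*np.pi)-np.pi
def state():
    o=ctrl.get_obs();R=Ro.from_rotvec(o['tool_rot']).as_matrix();return o,R
def delta(x,y,z,th):
    "mm in tool axes and turn for TCP target, tool-y heading th"
    o,R=state();d=R.T@(np.array([x,y,z])-o['tool_pos'])*1000;h=np.arctan2(R[1,1],R[0,1])
    print('t',round(o['t'],2),'pos',np.round(o['tool_pos'],4),'head',round(h,3),'q6',round(o['q'][5],2),'F',np.round(o['contact_force'],1),'open',round(o['opening'],4),'-> shift',np.round(d,1),'turn',round(W(h-th),3))
E
python3 -c "
from go import *
delta(*ST[:2],.18,ST[2]-1.5708)"
```

```text
t 1.55 pos [0.1702 0.6013 0.2313] head 1.295 q6 -0.12 F [-0.8  1.1 -0.2] open 0.0851 -> shift [-434.7 -187.3   51.3] turn 2.549
```

```bash
python3 -m creep '[[0,-217,-94,10,1.2],[0,-217,-94,10,1.2],[0,-217,-94,10,1.2],[0,-217,-94,10,1.2],[0,-217,-94,10,1.2],[0,-217,-94,10,1.2],[0,-435,-187,20,2.549],[0,-435,-187,20,2.549],[0,-435,-187,20,2.549],[0,-435,-187,20,2.549],[0,-435,-187,20,2.549],[0,-435,-187,20,2.549]]'; python3 -c "
from go import *
delta(*ST[:2],.18,ST[2]-1.5708)"
```

```text
t: 2.55
tool_pos: [0.5401, 0.3004, 0.2113]
tool_rot: [2.445, 1.972, 0.0]
contact_force: [-0.6, 0.2, 0.3]
opening: 0.0856
t 2.55 pos [0.5401 0.3004 0.2113] head -0.213 q6 0.6 F [-0.6  0.2  0.3] open 0.0856 -> shift [ 1.7 -3.1 31.2] turn 1.041
```

```bash
python3 -m creep '[[0,0,0,15,1.05],[0,0,0,30,1.05],[0,0,0,30,1.05],[0,0,0,30,1.05],[0,0,0,30,1.05],[0,0,0,30,1.05],[0,0,0,30,1.05],[0,0,0,30,1.05],[0,0,0,30,1.05],[0,0,0,30,1.05]]'; python3 -c "
from go import *
delta(*ST[:2],.0613,ST[2]-1.5708)
o=ctrl.get_image('top');oo=ctrl.get_image('scene')
cv2.imwrite('pics/a.png',np.hstack([cv2.resize(o[150:230,140:230,::-1],None,fx=4.4,fy=4.4),cv2.resize(oo[140:220,300:390,::-1],None,fx=4.4,fy=4.4)]))"
```

```text
t: 3.38
tool_pos: [0.5378, 0.303, 0.1813]
tool_rot: [-3.103, -0.493, -0.0]
contact_force: [0.2, -0.4, 0.4]
opening: 0.0851
t 3.38 pos [0.5378 0.303  0.1813] head -1.256 q6 1.65 F [ 0.2 -0.4  0.4] open 0.0851 -> shift [-4.0e-01  1.0e-01  1.2e+02] turn -0.002
```

```bash
python3 -m creep '[[0,0,0,35,0],[0,0,0,70,0],[0,0,0,100,0],[0,0,0,120,0],[0,0,0,120,0],[120,0,0,120,0],[170,0,0,120,0],[255,0,0,120,0],[255,0,0,120,0],[255,0,0,120,0],[255,0,0,120,0],[255,0,0,120,0]]' 50; python3 -c "
from go import *
delta(*ST[:2],.0613,ST[2]-1.5708)"
```

```text
t: 4.48
tool_pos: [0.5388, 0.3034, 0.063]
tool_rot: [-3.102, -0.494, -0.004]
contact_force: [-0.9, -0.8, 5.6]
opening: 0.0196
t 4.48 pos [0.5388 0.3034 0.063 ] head -1.255 q6 1.65 F [-0.9 -0.8  5.6] open 0.0196 -> shift [-1.4  0.3  1.7] turn -0.001
```

Opening is 19.6 mm, so it's gripped across the 20 mm sides. Lifting.

```bash
python3 -m creep '[[255,0,0,-15,0],[255,0,0,-30,0],[255,0,0,-70,0],[255,0,0,-110,0],[255,0,0,-150,0],[255,0,0,-190,0],[255,0,0,-190,0],[255,0,0,-190,0],[255,0,0,-190,0]]'
python3 - <<'E'
from go import *
S=place(D,[(0,-.005,.06)])[0];print(S)
delta(S[0],S[1],.25,D[2]-.532-.06)
a=ctrl.get_image('top');b=ctrl.get_image('scene');c=(165,150,60,70);d=(305,140,60,70)
cv2.imwrite('pics/lift.png',np.hstack([cv2.resize(i[q[1]:q[1]+q[3],q[0]:q[0]+q[2],::-1],None,fx=6,fy=6,interpolation=cv2.INTER_CUBIC) for i,q in((a,c),(b,d))]))
E
```

```text
t: 5.23
tool_pos: [0.5374, 0.3028, 0.2506]
tool_rot: [3.102, 0.494, -0.001]
contact_force: [0.1, -0.1, -2.0]
opening: 0.0192
[0.60649825 0.01000066 0.06      ]
t 5.23 pos [0.5374 0.3028 0.2506] head -1.255 q6 1.65 F [ 0.1 -0.1 -2. ] open 0.0192 -> shift [-25.3 299.8   0.6] turn -0.864
```

View pics/lift.png

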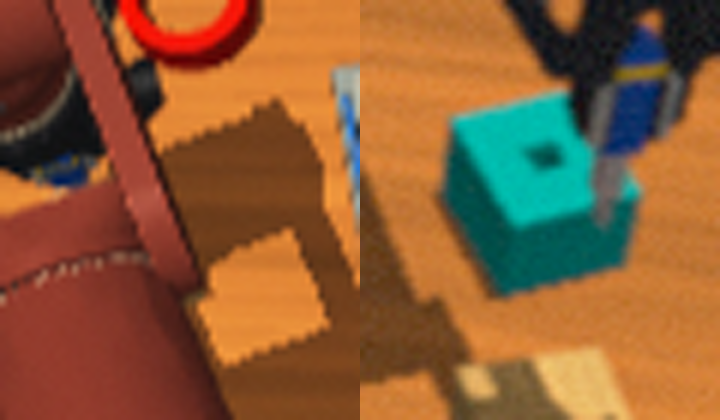

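```bash
python3 -m creep '[[255,-2,25,0,-0.12],[255,-6,65,0,-0.24],[255,-9,105,0,-0.36],[255,-12,145,0,-0.48],[255,-16,185,0,-0.6],[255,-19,225,0,-0.72],[255,-22,265,0,-0.864],[255,-25,300,0,-0.864],[255,-25,300,0,-0.864],[255,-25,300,0,-0.864],[255,-25,300,0,-0.864]]'
python3 - <<'E'
from go import *
S=place(D,[(0,-.005,.06)])[0]
delta(S[0],S[1],.125,D[2]-.532-.06)
for n,c in(("top",(255,160,35,25)),("scene",(205,200,35,25))):
    im=cv2.imread(f'pics/{n}0.png').astype(int)[c[1]:c[1]+c[3],c[0]:c[0]+c[2]]
    w=np.clip(im[:,:,2]-2.2*im[:,:,1]-20,0,150)*(im[:,:,2]>90);v,u=np.nonzero(w>10)
    P=np.array([ray(n,(a+c[0],b+c[1]),.052)[:2] for a,b in zip(u,v)]);ww=w[v,u]
    m=np.average(P,axis=0,weights=ww);e,V=np.linalg.eigh(np.cov((P-m).T,aweights=ww));d=V[:,1]
    if d[1]>0:d=-d
    yaw=np.arctan2(d[1],d[0])+np.pi/2; nv=np.array([-d[1],d[0]])
    print(n,len(u),'centroid',m,'yaw',yaw,'lock q',D[2]-.532-yaw,'screw off line mm',1000*(S[:2]-m)@nv,'ext',(P-S[:2])@d@np.ones(1) if 0 else ((P-S[:2])@d).max())
    # brass centroid
    im=cv2.imread(f'pics/{n}0.png').astype(int)[c[1]:c[1]+c[3],c[0]:c[0]+c[2]]
    w=np.clip(im[:,:,1]-1.5*im[:,:,0]-30,0,150)*(im[:,:,2]>120);v,u=np.nonzero(w>5)
    print('brass',np.mean([ray(n,(a+c[0],b+c[1]),.058)[:2] for a,b in zip(u,v)],axis=0),len(u))
E
```

```text
t: 6.25
tool_pos: [0.6064, 0.0103, 0.2493]
tool_rot: [-2.609, -1.745, 0.004]
contact_force: [0.7, 0.0, -0.2]
opening: 0.0195
t 6.25 pos [0.6064 0.0103 0.2493] head -0.392 q6 0.29 F [ 0.7  0.  -0.2] open 0.0195 -> shift [ -0.2   0.6 124.3] turn -0.001
top 45 centroid [ 0.5932085  -0.02451659] yaw -0.4205579782810145 lock q 0.08955797828101447 screw off line mm -1.960657093806418 ext 0.05963641004402609
brass [0.60778321 0.00744493] 40
scene 64 centroid [ 0.59164681 -0.02445112] yaw -0.4211344643252459 lock q 0.09013446432524591 screw off line mm -0.5299502111436603 ext 0.0598173781274242
brass [0.60682585 0.00900663] 64
```

```bash
python3 -m creep '[[255,-0.7,1.2,40,0.03],[255,-0.7,1.2,75,0.03],[255,-0.7,1.2,105,0.03],[255,-0.7,1.2,130,0.03],[255,-0.7,1.2,130,0.03],[255,-0.7,1.2,130,0.03],[255,-0.7,1.2,130,0.03]]'
python3 - <<'E'
from ov import *
from go import delta
delta(.6073,.0092,.117,-.42)
out=[]
for n,c in(("top",(240,145,55,50)),("scene",(205,175,55,50))):
    out.append(crop(ctrl.get_image(n),c,7))
cv2.imwrite('pics/near.png',np.hstack(out))
E
```

```text
t: 6.83
tool_pos: [0.6084, 0.01, 0.1224]
tool_rot: [2.635, 1.71, 0.001]
contact_force: [0.2, -0.0, -0.6]
opening: 0.0196
t 6.83 pos [0.6084 0.01   0.1224] head -0.42 q6 0.31 F [ 0.2 -0.  -0.6] open 0.0196 -> shift [-1.2 -0.7  5.4] turn 0.0
```

View pics/near.png

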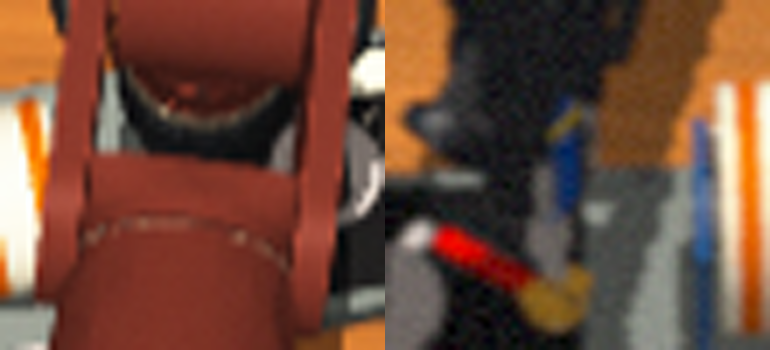

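The top view is blocked by the arm. In the scene view the blade sits just over the brass head. Descending gently.

```bash
python3 -m creep '[[255,0,0,3,0],[255,0,0,6,0],[255,0,0,8,0],[255,0,0,10,0],[255,0,0,12,0],[255,0,0,12,0],[255,0,0,12,0]]'
python3 - <<'E'
from go import *
for _ in range(3): ctrl.get_image('scene'); delta(.6073,.0092,.107,-.42)
E
```

```text
t: 7.52
tool_pos: [0.6089, 0.0089, 0.1133]
tool_rot: [2.636, 1.708, 0.001]
contact_force: [-6.7, 1.0, 15.7]
opening: 0.0191
t 7.57 pos [0.6089 0.0089 0.1133] head -0.421 q6 0.31 F [-6.5  0.4 15. ] open 0.0199 -> shift [-0.4 -1.6  6.3] turn -0.001
t 7.62 pos [0.6089 0.0089 0.1133] head -0.421 q6 0.31 F [-5.7  0.6 14.9] open 0.0196 -> shift [-0.4 -1.6  6.3] turn -0.001
t 7.67 pos [0.6089 0.0089 0.1133] head -0.421 q6 0.31 F [-6.1  1.2 15. ] open 0.0193 -> shift [-0.4 -1.6  6.3] turn -0.001
```

```bash
python3 -m creep '[[255,0,-0.4,0,0],[255,0,-0.8,0,0],[255,0,-1.2,0,0],[255,0,-1.2,0,0]]';python3 -m creep '[[255,0,-0.4,0,0],[255,0,-0.8,0,0],[255,0,-0.8,0,0]]'
python3 - <<'E'
from go import *
delta(.6073,.0092,.107,-.42)
E
```

```text
t: 8.0
tool_pos: [0.6086, 0.0091, 0.1133]
tool_rot: [2.634, 1.707, 0.004]
contact_force: [-3.3, -0.4, 12.5]
opening: 0.0196
t: 8.25
tool_pos: [0.6084, 0.0091, 0.1134]
tool_rot: [2.633, 1.706, 0.005]
contact_force: [-2.6, 0.0, 12.5]
opening: 0.0193
t 8.25 pos [0.6084 0.0091 0.1134] head -0.421 q6 0.31 F [-2.6  0.  12.5] open 0.0193 -> shift [-0.4 -1.   6.4] turn -0.001
```

```bash
python3 -m creep '[[255,0,0,-1.5,0],[255,0,-0.4,-1.5,0],[255,0,-0.8,-1.5,0],[255,0,-0.8,-1.5,0]]';python3 -m creep '[[255,0,-0.4,0,0],[255,0,-0.8,0,0],[255,0,-0.8,0,0]]'
python3 - <<'E'
from go import *
delta(.6073,.0092,.107,-.42)
E
```

```text
t: 8.58
tool_pos: [0.6079, 0.0092, 0.1136]
tool_rot: [2.633, 1.705, 0.007]
contact_force: [1.5, -1.2, 7.2]
opening: 0.0191
t: 8.83
tool_pos: [0.6058, 0.0101, 0.112]
tool_rot: [2.636, 1.707, 0.003]
contact_force: [-1.0, 0.7, -1.6]
opening: 0.0194
t 8.83 pos [0.6058 0.0101 0.112 ] head -0.421 q6 0.32 F [-1.   0.7 -1.6] open 0.0194 -> shift [-0.2  1.7  5. ] turn -0.001
```

It dropped with the force gone, so it looks to be in the slot. Pushing down to confirm.

```bash
python3 -m creep '[[255,0,0,1.5,0],[255,0,0,3,0],[255,0,0,4.5,0],[255,0,0,5,0],[255,0,0,5,0]]'
python3 - <<'E'
from go import *
delta(.6073,.0092,.107,-.42)
E
```

```text
t: 9.25
tool_pos: [0.6054, 0.0102, 0.1069]
tool_rot: [2.636, 1.708, 0.001]
contact_force: [0.0, -1.4, 6.4]
opening: 0.0193
t 9.25 pos [0.6054 0.0102 0.1069] head -0.421 q6 0.32 F [ 0.  -1.4  6.4] open 0.0193 -> shift [-0.1  2.1 -0.1] turn -0.001
```

```bash
python3 -m creep '[[255,0,0,-0.5,0.08],[255,0,0,-0.5,0.16],[255,0,0,-0.5,0.25],[255,0,0,-0.5,0.35],[255,0,0,-0.5,0.45],[255,0,0,-0.5,0.55],[255,0,0,-0.5,0.65],[255,0,0,-0.5,0.75],[255,0,0,-0.5,0.75]]' 80
python3 - <<'E'
from go import *
delta(.6054,.0102,.107,-.42)
print(ctrl.get_obs()['wrist_torque'])
E
```

```text
t: 10.0
tool_pos: [0.6063, 0.0093, 0.1071]
tool_rot: [3.077, 0.618, 0.005]
contact_force: [4.1, -4.2, 1.5]
opening: 0.0191
t 10.0 pos [0.6063 0.0093 0.1071] head -1.174 q6 1.07 F [ 4.1 -4.2  1.5] open 0.0191 -> shift [-0.5 -1.2  0.1] turn -0.754
[-0.82591474 -1.00068232  0.07338166]
```

```bash
python3 -m creep '[[255,0.4,0.8,0,0.1],[255,0.4,0.8,0,0.2],[255,0.4,0.8,0,0.3],[255,0.4,0.8,0,0.4],[255,0.4,0.8,0,0.5],[255,0.4,0.8,0,0.6],[255,0.4,0.8,0,0.7],[255,0.4,0.8,0,0.77],[255,0.4,0.8,0,0.82],[255,0.4,0.8,0,0.82]]'
python3 - <<'E'
from go import *
delta(.6054,.0102,.107,-.42)
print(ctrl.get_obs()['wrist_torque'])
from ov import *
out=[crop(ctrl.get_image(n),c,7) for n,c in(("top",(240,145,55,50)),("scene",(190,180,70,50)))]
cv2.imwrite('pics/turned.png',np.hstack(out)[:,-790:])
E
```

```text
t: 10.83
tool_pos: [0.6065, 0.0087, 0.107]
tool_rot: [3.071, -0.656, 0.005]
contact_force: [4.2, -4.7, 2.9]
opening: 0.019
t 10.83 pos [0.6065 0.0087 0.107 ] head -1.992 q6 1.88 F [ 4.2 -4.7  2.9] open 0.019 -> shift [-1.6 -0.9  0. ] turn -1.572
[-0.9790099  -0.72146763  0.04152334]
```

View pics/turned.png

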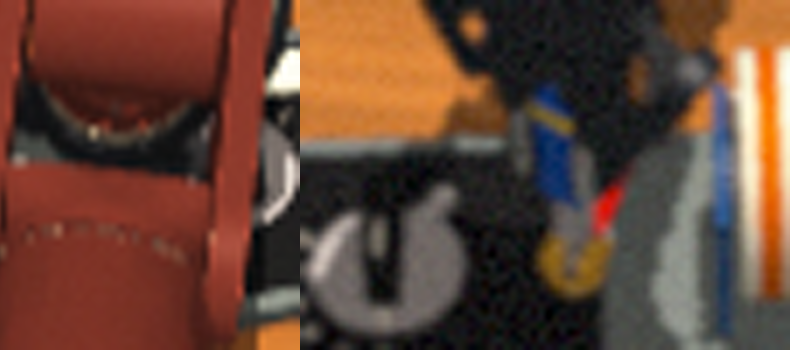

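The red bar has swung away towards the roll. I'll turn a little more to take up the slack and reach the end stop.

```bash
python3 -m creep '[[255,0,0,0,0.06],[255,0,0,0,0.12],[255,0,0,0,0.18],[255,0,0,0,0.18]]'
python3 - <<'E'
from go import *
delta(.6054,.0102,.107,-.42)
print(ctrl.get_obs()['wrist_torque'])
E
```

```text
t: 11.27
tool_pos: [0.6065, 0.0086, 0.107]
tool_rot: [2.999, -0.929, 0.005]
contact_force: [2.9, -5.2, 3.8]
opening: 0.0188
t 11.27 pos [0.6065 0.0086 0.107 ] head -2.171 q6 2.06 F [ 2.9 -5.2  3.8] open 0.0188 -> shift [-1.8 -0.7  0. ] turn -1.751
[-0.98251598 -0.67998034  0.1127539 ]
```

Torque rose to 0.11 N m, so it's at the stop. Unloading and lifting out, then returning to the stand.

```bash
python3 -m creep '[[255,0,0,0,-0.06],[255,0,0,0,-0.12],[255,0,0,-5,-0.12],[255,0,0,-10,-0.12],[255,0,0,-20,-0.12],[255,0,0,-50,-0.12],[255,0,0,-90,-0.12],[255,0,0,-143,-0.12],[255,0,0,-143,-0.12],[255,0,0,-143,-0.12],[255,0,0,-143,-0.12]]'
python3 - <<'E'
from go import *
delta(.5378,.3030,.25,-1.256)
a=np.concatenate([ctrl.get_image(n)[150:240,180:300,::-1] for n in('scene','top')],1);cv2.imwrite('pics/l2.png',cv2.resize(a,None,fx=3.3,fy=3.3))
E
```

```text
t: 12.18
tool_pos: [0.6055, 0.0102, 0.25]
tool_rot: [-3.051, 0.747, -0.002]
contact_force: [0.2, -0.6, -2.1]
opening: 0.019
t 12.18 pos [0.6055 0.0102 0.25  ] head -2.051 q6 1.94 F [ 0.2 -0.6 -2.1] open 0.019 -> shift [-1.953e+02 -2.284e+02  1.000e-01] turn -0.795
```

View pics/l2.png

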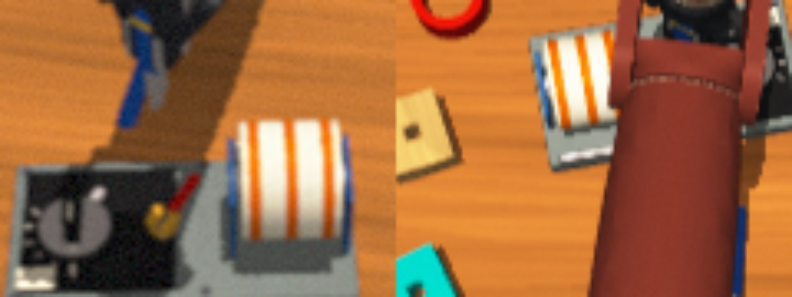

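```bash
python3 -m creep '[[255,-20,-23,0,-0.12],[255,-45,-53,0,-0.24],[255,-70,-82,0,-0.36],[255,-95,-111,0,-0.48],[255,-120,-140,0,-0.6],[255,-145,-170,0,-0.72],[255,-170,-200,0,-0.795],[255,-195.3,-228.4,0,-0.795],[255,-195.3,-228.4,0,-0.795],[255,-195.3,-228.4,0,-0.795],[255,-195.3,-228.4,0,-0.795]]'; python3 -c "
from go import *
delta(.5378,.3030,.13,-1.256)"
```

```text
t: 13.2
tool_pos: [0.5369, 0.3021, 0.2468]
tool_rot: [3.101, 0.493, -0.006]
contact_force: [-0.6, -0.2, -0.9]
opening: 0.0193
t 13.2 pos [0.5369 0.3021 0.2468] head -1.256 q6 1.65 F [-0.6 -0.2 -0.9] open 0.0193 -> shift [  1.6  -0.6 116.8] turn 0.0
```

```bash
python3 -m creep '[[255,0,0,30,0],[255,0,0,65,0],[255,0,0,100,0],[255,0,0,118,0],[255,0,0,118,0],[255,0,0,118,0],[255,0,0,118,0]]'
python3 - <<'E'
from ov import *
from go import *
delta(.5378,.3030,.115,-1.256)
o,R=state();t=o['tool_pos'];out=[]
for n,c,k in(("scene",(305,170,60,60),9),):
    im=ctrl.get_image(n);v=crop(im,c,k);w=v.copy()
    sq=lambda q,h,w,z:place(q,[(-h,-w,z),(h,-w,z),(h,w,z),(-h,w,z)])
    q=(t[0],t[1],.317);zb=t[2]-.054
    for z in(zb,zb+.014): poly(w,n,sq(q,.006,.0015,z),c,k,(0,255,0))
    for z in(zb+.014,zb+.046): poly(w,n,sq(q,.006,.006,z),c,k,(0,255,255))
    poly(w,n,sq(ST,.00775,.00775,.055),c,k,(255,0,255)); poly(w,n,sq(ST,.04,.035,.055),c,k,(0,255,0))
    out+=[v[:,70:460],w[:,70:460]]
cv2.imwrite('pics/ins.png',np.hstack(out))
E
```

```text
t: 13.78
tool_pos: [0.5391, 0.3021, 0.1329]
tool_rot: [-3.103, -0.49, -0.003]
contact_force: [-0.1, -0.3, 0.6]
opening: 0.0192
t 13.78 pos [0.5391 0.3021 0.1329] head -1.258 q6 1.65 F [-0.1 -0.3  0.6] open 0.0192 -> shift [-1.  -1.3 17.9] turn -0.002
```

View pics/ins.png

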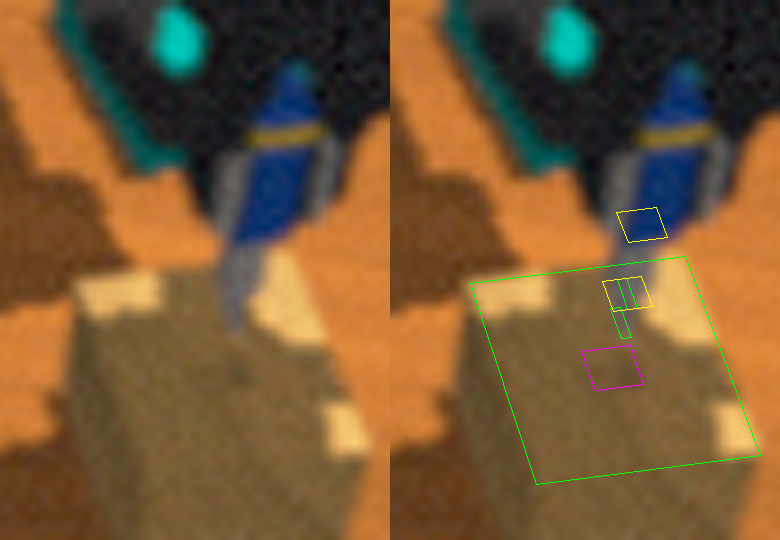

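```bash
python3 -m creep '[[255,0,-0.5,8,0],[255,0,-0.5,8,0],[255,0,-0.5,8,0],[255,0,-0.5,8,0]]'
python3 - <<'E'
from go import *
delta(.5381,.3032,.115,-1.256)
E
```

```text
t: 14.17
tool_pos: [0.5378, 0.3032, 0.1237]
tool_rot: [-3.103, -0.493, -0.001]
contact_force: [-0.9, 0.1, -0.2]
opening: 0.0189
t 14.17 pos [0.5378 0.3032 0.1237] head -1.256 q6 1.65 F [-0.9  0.1 -0.2] open 0.0189 -> shift [0.3 0.1 8.7] turn 0.0
```

```bash
python3 -m creep '[[255,0,0,8,0],[255,0,0,16,0],[255,0,0,22,0],[255,0,0,28,0],[255,0,0,33,0],[255,0,0,33,0]]'
python3 - <<'E'
from go import *
delta(.5381,.3032,.063,-1.256)
E
```

```text
t: 14.67
tool_pos: [0.5365, 0.3026, 0.0882]
tool_rot: [3.102, 0.492, -0.005]
contact_force: [0.2, 0.0, 0.6]
opening: 0.0189
t 14.67 pos [0.5365 0.3026 0.0882] head -1.256 q6 1.65 F [0.2 0.  0.6] open 0.0189 -> shift [ 1.8 -0.  25.2] turn -0.0
```

Tip is in the hole with the shank entering, and there's no force. Continuing to seat it.

```bash
python3 -m creep '[[255,0.5,0,6,0],[255,0.5,0,12,0],[255,0.5,0,18,0],[255,0.5,0,23,0],[255,0.5,0,25.5,0],[255,0.5,0,25.5,0],[255,0.5,0,25.5,0]]'
python3 - <<'E'
from go import *
delta(.5381,.3032,.063,-1.256)
E
```

```text
t: 15.25
tool_pos: [0.5381, 0.3033, 0.0647]
tool_rot: [3.103, 0.492, -0.0]
contact_force: [0.3, 0.3, -0.1]
opening: 0.0192
t 15.25 pos [0.5381 0.3033 0.0647] head -1.256 q6 1.65 F [ 0.3  0.3 -0.1] open 0.0192 -> shift [0.  0.1 1.7] turn 0.0
```

```bash
python3 -m creep '[[255,0,0,1.5,0],[255,0,0,2.5,0],[255,0,0,2.5,0]]' 30;  python3 -m creep '[[160,0,0,0,0],[60,0,0,0,0],[0,0,0,0,0],[0,0,0,0,0],[0,0,0,0,0],[0,0,0,-30,0],[0,0,0,-65,0],[0,0,0,-100,0],[0,0,0,-130,0],[0,0,0,-130,0]]'
python3 - <<'E'
from go import *
G=place(D,[(0,-.08,.079)])[0];print(G)
delta(G[0],G[1],.17,D[2]-np.pi/2)
E
```

```text
t: 15.5
tool_pos: [0.5385, 0.3034, 0.0633]
tool_rot: [-3.103, -0.492, -0.001]
contact_force: [-1.8, 0.3, 4.0]
opening: 0.0194
t: 16.33
tool_pos: [0.5419, 0.3049, 0.2013]
tool_rot: [-3.099, -0.492, -0.021]
contact_force: [0.6, -0.5, 1.5]
opening: 0.0856
[ 0.62147194 -0.06348939  0.079     ]
t 16.33 pos [0.5419 0.3049 0.2013] head -1.256 q6 1.65 F [ 0.6 -0.5  1.5] open 0.0856 -> shift [-38.9 374.9  30.4] turn 0.114
```

```bash
python3 -m creep '[[105,-3,35,0,0.05],[105,-7,75,0,0.114],[105,-11,115,0,0.114],[105,-15,155,0,0.114],[105,-19,195,0,0.114],[105,-23,235,0,0.114],[105,-27,275,0,0.114],[105,-31,315,5,0.114],[105,-35,350,10,0.114],[105,-39,375,10,0.114],[105,-39,375,10,0.114],[105,-39,375,10,0.114]]'
python3 - <<'E'
from ov import *
from go import *
ctrl.get_image('scene');ctrl.get_image('scene')
delta(.6215,-.0635,.062,D[2]-np.pi/2)
out=[]
a=np.linspace(0,2*np.pi,40)
sq=lambda q,h,w,z:place(q,[(-h,-w,z),(h,-w,z),(h,w,z),(-h,w,z)])
for n,c,k in(("scene",(312,185,50,55),7),("top",(165,170,50,55),7)):
    im=ctrl.get_image(n);v=crop(im,c,k);poly(v,n,sq(ST,.011,.01,.11),c,k,(0,255,255));out.append(v)
cv2.imwrite('pics/seat.png',np.hstack(out))
E
```

```text
t: 17.33
tool_pos: [0.617, -0.0666, 0.1818]
tool_rot: [-3.126, -0.311, 0.001]
contact_force: [0.4, -0.5, 0.2]
opening: 0.0499
t 17.43 pos [ 0.617  -0.0647  0.1821] head -1.37 q6 1.14 F [-0.6  0.1 -0. ] open 0.0504 -> shift [  4.7  -0.2 120.1] turn 0.0
```

View pics/seat.png

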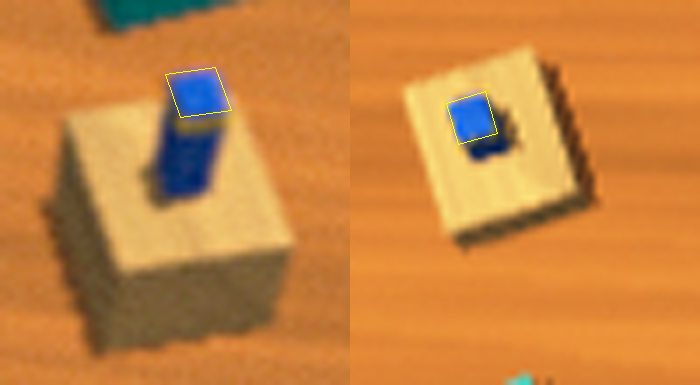

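Driver is upright and seated in both views. Now the dial.

```bash
python3 -m creep '[[105,4.5,0,35,0],[105,4.5,0,70,0],[105,4.5,0,100,0],[105,4.5,0,112,0],[105,4.5,0,119,0],[105,4.5,0,119,0],[150,4.5,0,119,0],[255,4.5,0,119,0],[255,4.5,0,119,0],[255,4.5,0,119,0],[255,4.5,0,119,0],[255,4.5,0,119,0]]' 40
python3 - <<'E'
from go import *
delta(.6215,-.0635,.062,D[2]-np.pi/2-1.257)
E
```

```text
t: 18.53
tool_pos: [0.6232, -0.0647, 0.066]
tool_rot: [3.125, 0.314, 0.006]
contact_force: [-0.5, 0.9, 6.3]
opening: 0.0132
t 18.53 pos [ 0.6232 -0.0647  0.066 ] head -1.371 q6 1.15 F [-0.5  0.9  6.3] open 0.0132 -> shift [-1.5 -1.5  4. ] turn 1.256
```

```bash
python3 -m creep '[[255,0,0,-2,0.06],[255,0,0,-2,0.14],[255,0,0,-2,0.22],[255,0,0,-2,0.3],[255,0,0,-2,0.36],[255,0,0,-2,0.42],[255,0,0,-2,0.42],[255,0,0,-2,0.42]]'
python3 - <<'E'
from go import *
delta(.6215,-.0635,.062,D[2]-np.pi/2-1.257)
print(ctrl.get_obs()['wrist_torque'])
E
```

```text
t: 19.2
tool_pos: [0.6231, -0.0657, 0.0661]
tool_rot: [3.121, -0.343, 0.007]
contact_force: [4.6, -2.3, -3.7]
opening: 0.0128
t 19.2 pos [ 0.6231 -0.0657  0.0661] head -1.79 q6 1.57 F [ 4.6 -2.3 -3.7] open 0.0128 -> shift [-2.  -1.8  4. ] turn 0.837
[-0.48257349 -0.72571071  0.08602039]
```

```bash
python3 -m creep '[[255,1,0,0,0.08],[255,1,0,0,0.16],[255,1,0,0,0.24],[255,1,0,0,0.32],[255,1,0,0,0.4],[255,1,0,0,0.48],[255,1,0,0,0.56],[255,1,0,0,0.64],[255,1,0,0,0.72],[255,1,0,0,0.78],[255,1,0,0,0.82],[255,1,0,0,0.84]]'
python3 - <<'E'
from ov import *
from go import *
for _ in range(2):ctrl.get_image('top')
delta(.6215,-.0635,.062,D[2]-np.pi/2-1.257)
print(ctrl.get_obs()['wrist_torque'])
cv2.imwrite('pics/dial.png',np.hstack([crop(ctrl.get_image('scene'),(178,180,70,55),7),crop(ctrl.get_image('top'),(270,145,44,55),7)]))
E
```

```text
t: 20.2
tool_pos: [0.6219, -0.0674, 0.066]
tool_rot: [2.706, -1.586, 0.002]
contact_force: [-3.9, -6.9, 1.2]
opening: 0.013
t 20.3 pos [ 0.6219 -0.0674  0.066 ] head -2.63 q6 2.41 F [-4.7 -7.3  2.7] open 0.0129 -> shift [-3.6 -1.6  4. ] turn -0.003
[-1.24181492  0.62392495  0.1026326 ]
```

View pics/dial.png

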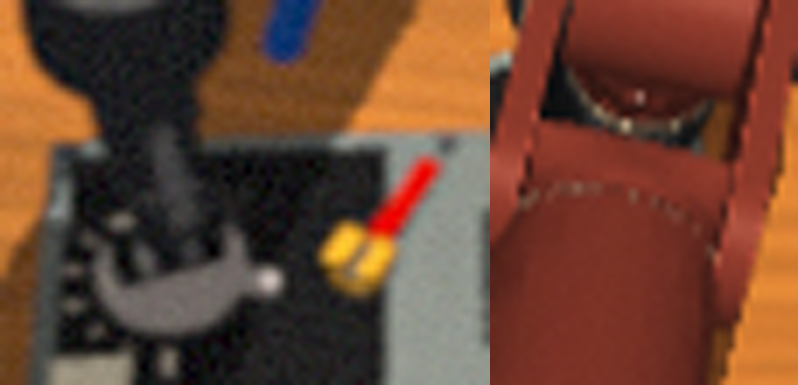

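Run:
```python
from go import *
c=place(D,[(0,-.08,.05)])[0]
a=[]
for u in((210.3,207.8),(215.4,219.9)):
    d=ray('scene',u,.05)-c;a.append(np.arctan2(d[1],d[0]));print(np.hypot(*d[:2]),a[-1]-D[2])
print('cw',a[0]-a[1])
delta(.6215,-.0635,.062,D[2]-np.pi/2-1.257)
```

```text
0.04299571544649186 2.6227471122719654
0.03706595832551827 1.4018768281049063
cw 1.2208702841670591
t 20.4 pos [ 0.6219 -0.0674  0.066 ] head -2.63 q6 2.41 F [-3.4 -6.4  1.7] open 0.0134 -> shift [-3.6 -1.6  4. ] turn -0.003
```

The lug in the picture gives 1.22 rad and the tool turn gives 1.26, both within tolerance. I'll hold briefly and hand in.

```bash
python3 -m creep '[[255,0,0,0,0],[255,0,0,0,0],[255,0,0,0,0],[255,0,0,0,0],[255,0,0,0,0],[255,0,0,0,0]]'; python3 -c "
from go import *
delta(.6215,-.0635,.062,D[2]-np.pi/2-1.257)
print(ctrl.finish_job())"
```

```text
t: 20.9
tool_pos: [0.6219, -0.0674, 0.066]
tool_rot: [2.707, -1.584, 0.002]
contact_force: [-4.2, -6.9, 1.7]
opening: 0.0133
t 20.9 pos [ 0.6219 -0.0674  0.066 ] head -2.63 q6 2.41 F [-4.2 -6.9  1.7] open 0.0133 -> shift [-3.6 -1.6  4. ] turn -0.003
the job is handed in; nothing more can be done
None
```

The whole job was carried out and handed in at t = 20.9 s, with the dial held at the third stop. The hand-in reports no verdict.

- **Lock screw:** I took the blue driver from the wooden stand and turned the screw clockwise until the torque rose to 0.11 N m, which I took as the end stop. The blade first landed on the head beside the slot; a light slide of about 3 mm found it. Pictures show the red bar swung out of the dial's way. I estimate the screw angle at about 1.65 rad.
- **Driver:** It is back in its stand and let go. Both cameras showed it upright at the seated height.
- **Dial:** The tool turned it 1.26 rad with the bar gripped at about 13 mm, still against the spring. The dial's lug in the last picture gives 1.22 rad, and both values are within the 0.15 rad tolerance.
- **Remaining disagreement:** A sideways force of about 8 N stayed on the dial grip, because my estimate of its axis is a few millimetres off. The hold was steady.
- **Not checked:** I made no separate check on the bystanders, but nothing the arm felt suggested it touched one.

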